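# Set a trailer hub bearing: axle nut home, settle the hub, back off and hold for the pin

## Robot

A 6-joint arm with a two-finger parallel gripper is mounted at the origin on a cart in front of the work surface, level with it; the furniture and walls round the work are solid. World frame = base frame: x ahead of the robot, y to its left, z up, the work surface at z = 0. Lengths are in m, angles in rad, forces in N, time in s.
With the tool pointing down it reaches from about 0.25 to 0.725 m from the base axis. Payload 4 kg.
Tool frame: the origin (TCP) lies midway between the tips of the shut fingers; the grasp point (between the pads) lies 19 mm behind it; z points along the fingers, y is the line along which they close (so a half turn about z gives the same grasp; the last joint's range is limited). The gripper opens to 85 mm and grips with 20 to 120 N. Pads are 22 mm wide; open, the fingers measure 114 mm over their backs; the gripper's body (76 mm by 85 mm) begins 54 mm behind the grasp point. The pads swing forward as they close: fully open they stand 13 mm farther back than shut.
Start: joints at [-1.349, 0.241, 0.005, 1.335, 0, 1.571], TCP at [0.11, -0.488, 0.231] pointing down, gripper open.
Joint ranges: [-2.72, 2.72], [-1.05, 1.87], [-1.09, 1.28], [-1.99, 2.15], [-1.42, 1.44], [-3.14, 3.14]. Speed limits (rad/s): [2.79, 2.79, 3.14, 3.14, 3.14, 3.14].

## Interface

Orientations are given as a unit quaternion [x, y, z, w].
In Python, from workcell import get_obs, camera, job_done, silhouettes gives the robot as it stands. The module is installed in compiled form; this text tells all that it offers.
- The arm moves only by the tool drive_tool, never from a script. Its argument "increments" is a list of rows, each a list of 3 entries, a list of its own where there are three numbers: the shift along the world's x, y, z in mm, then the turn, a rotation vector about the world's x, y, z in degrees, then the opening, from 0 (shut) to 1 (fully open). A call has 1 to 8 rows; each row shifts and turns the commanded pose from where the row before left it; what a row does not reach is not made up. A row lasts 1/12 s, in which the tool goes at most 41.7 mm and 7.16 degrees, less where a joint would pass 70% of its speed; a pose out of reach is approached as far as the arm can. A call is refused whole if a number of a shift passes 41.7 or a number of a turn 7.16, either way. A call with a gripper value outside its range is refused whole. The fingers move at their own pace and stop on an object; the grip force is fixed at half the most. Time passes only in rows, so rows that do not move let the fingers close. It gives the time, the measured TCP pose, the force, the opening and the grip force at its end, in the units of the state.
- get_obs(): the state, without advancing time (a new reading comes with each control period).
- camera(name): name is "scene" or "top" or "wrist"; returns a dict with "image" (384x512x3 uint8, red, green, blue), "K" (3x3 intrinsics, pixels), "view" (4x4, takes a point from world to camera coordinates). Camera axes: x right, y down, z forward; pixel columns grow to the right and rows downward; lengths in m; the calibration is good to about 2 mm. A picture is of the moment at which its call begins. There is no depth.
- job_done(): hands the job in; it is judged then, once.
Trained networks look in a picture, given as the dict that the camera call returned (one of the last four; its "shot" number tells which), for a name from the list of things; names that differ only in an ending like _2 or _b are one class to them, and where a whole thing is asked for, a point or a joint stands for the part that bears it (a point fixed in the world has none). Each returns a list of dicts, best first, with "conf" (0 to 1); they miss things now and then, are a little off and sometimes report something else, mostly with a low value. They report only what shows in the picture. A call takes as long as a camera call.
- silhouettes(query, picture): "region" (384x512 bool, what is visible of it) and "bbox" ([left, top, right, bottom] in pixels, round what is visible of it).
The state is a dict: "clock": time; "joint_pos": joint angles; "joint_vel": joint speeds; "tau": joint torques, N m; "eef_pos": TCP position; "tool_rot": TCP orientation; "ft_force": force on the tool from outside, world axes, zero at the start; "ft_torque": the same for the moment, N m; "grip_width": finger opening in m; "grasp_force": force on a finger pad.
Only numpy, scipy, OpenCV 4.12 (cv2) and the standard library are available. Lean on these libraries where they do the work, as an engineer would, in place of code of your own. Each camera call takes 0.05 s, during which the arm holds its last target. There are 200 camera calls.

## Task

Set the bearing of the trailer wheel hub that stands on its stub axle: screw the slotted axle nut down (clockwise) until it bottoms out on its washer, then turn the hub a quarter turn or more by its wheel studs, with the nut still down, so that the rollers settle, and then back the nut off a quarter turn, which brings its slots in line with the split-pin hole. Finish with the gripper still holding the nut firmly and still at that angle, so that a mate can fit the pin, and leave the things lying around undisturbed.

Things in the scene. Friction and masses are not known exactly. Their poses are not given: they have to be found in the camera images.
- stub_axle: fixed assembly stand: grey steel plate 150 x 150 x 12 mm on the bench, carrying the bolted flange of an upright trailer stub axle. Origin: centre of the plate's underside, on the spindle axis; z up. The threaded spindle is 24 mm thick and its flat end is 138 mm above the bench.
- pin_hole (a point): middle of the 5 mm split-pin hole through the spindle, on the axis, 128 mm above the bench; the hole runs along stub_axle's y axis and shows in the nut's slots when they line up.
- washer_top (a point): point on the spindle axis at the top face of the washer under the nut, 101 mm above the bench. The washer is 41 mm across, 3 mm thick, lies on the hub's bearing and does not turn.
- hub: dark cast wheel hub; turns either way round the spindle axis (2 to 3 N at a stud) and stays where it is left. Origin on the axis at bench height. Flange 140 mm wide, top 72 mm above the bench; above it a barrel 64 mm across up to 94 mm. Four upright studs, 12 mm thick, at radius 56 mm on the body's +x, +y, -x and -y axes, from 72 to 100 mm above the bench.
- stud_a (a point): point on the axis of the hub's stud on its +x axis, 14 mm above the flange (86 mm above the bench); turns with the hub.
- castle_nut: slotted hexagon axle nut, plain steel, 36 mm across flats, 41.6 mm across corners, on a right-hand thread. Origin on the axis at its underside; z up. Hexagon from 0 to 22 mm above the origin, above it a crown 34 mm across with six slots, up to 32 mm. Flats face its x axis and every 60 degrees from there; a slot lies over the middle of each flat. Bottomed, the origin is 101 mm above the bench.
- nut_turn (a joint): angle of the nut on its thread, rad: 0 when bottomed on the washer (hard stop), growing as it is unscrewed (counter-clockwise from above); starts between 2.2 and 3.6. It is also the angle of the nut's x axis from stub_axle's x axis about z. Friction 0.15 N m; the nut stays where it is left and rises 3 mm a turn.
- grease_tin: round tin of grease with a blue lid, 67 mm across, 58 mm high, standing behind the hub; bystander. Origin: centre of its underside.
- dust_cap: domed pressed-steel hub dust cap, 60 mm across, 30 mm high; bystander. Origin: centre of its underside.
- spanner_17: combination spanner 200 mm long lying on the bench; bystander. Origin: its middle, on the bench.
- split_pin: steel split pin, about 64 mm long and 4 mm thick, lying on the bench; bystander. Origin: beside its eye, on the bench.

How it is judged:
On the way, in this order (a step that is already met when the one before it is completed fails the run):
1. the nut is screwed down until it bottoms out on its washer (value of joint nut_turn below 0.06 rad), for 0.2 s.
2. with the nut still down, the hub has been turned about a quarter turn or more from where it stood (distance of stud_a from where it was at the start of the episode above 0.066 m and value of joint nut_turn below 0.12 rad), for 0.2 s.
At the end, for the whole second after the job is handed in: the nut stands a quarter turn (1.57 rad, within 0.25) back from bottomed out, at rest, with the gripper's fingers pressing on it with more than 8 N; the hub is at rest (value of joint nut_turn between 1.32 and 1.82 rad and contact force between the fingers and castle_nut above 8 N and angular speed of each of castle_nut, hub below 0.1 rad/s); the arm keeps its last pose, push and grip.
It fails at once if a thing lying round the work is moved more than 25 mm (distance of any of grease_tin, dust_cap, spanner_17, split_pin from where it was at the start of the episode above 0.025 m).
It also fails if it takes over 61 s, if anything falls off the work surface, if the arm or the gripper's body presses on something with over 40 N, if the wrist force passes 120 N, or if a joint passes its speed limit or range.

## Working session

There is one attempt and no reset: what is moved stays moved. The work goes in short steps, Python scripts to look and compute and a tool call to move; the robot and the scene stay as the last step left them, time stands still between calls to the robot, and variables do not carry over. Pictures are saved under pics/ and viewed, at most 10 in all, crops included, and the job is handed in when it is done.

Besides the shell and the picture viewer there is one more tool, called after "Request:" as name(argument=value, ...) on one line, values as JSON. drive_tool: Moves the arm, as the interface text tells. Its arguments: {"type":"object","properties":{"increments":{"type":"array"}},"required":["increments"]}

```bash
mkdir -p pics
cat > h.py <<'E'
import numpy as np, cv2
from workcell import get_obs, camera, job_done, silhouettes
def ray(c,u,v,z):
    V=c["view"];R=V[:3,:3];t=V[:3,3];o=-R.T@t
    d=R.T@np.linalg.inv(c["K"])@[u,v,1]
    return o+d*(z-o[2])/d[2]
def proj(c,p):
    q=c["view"][:3,:3]@np.array(p)+c["view"][:3,3];q=c["K"]@q;return q[:2]/q[2]
E
python3 - <<'E'
from h import *
a=camera("top");b=camera("scene")
for n,c in(("top",a),("scene",b)):
    cv2.imwrite(f"pics/{n}1.png",cv2.resize(c["image"][:,:,::-1],(800,600)))
    print(n,(-c["view"][:3,:3].T@c["view"][:3,3]).round(3),c["K"][0,0])
    for q in["castle_nut","hub","stub_axle","grease_tin","dust_cap","spanner_17","split_pin"]:
        for s in silhouettes(q,c)[:2]:
            m=s["region"];ys,xs=np.nonzero(m)
            z={"castle_nut":.13,"hub":.08,"stub_axle":.012,"grease_tin":.058,"dust_cap":.02}.get(q,0)
            print(q,round(s["conf"],2),s["bbox"],m.sum(),ray(c,xs.mean(),ys.mean(),z).round(3))
print(get_obs())
E
```

```text
top [0.411 0.187 1.166] 392.0446175247937
hub 0.58 [215.7, 192.2, 264.9, 245.6] 1849 [0.494 0.236 0.08 ]
hub 0.4 [261.8, 137.0, 285.3, 164.9] 464 [0.674 0.139 0.08 ]
stub_axle 0.81 [217.7, 190.1, 268.4, 247.7] 2607 [0.495 0.236 0.012]
grease_tin 0.93 [261.7, 139.4, 282.9, 164.3] 455 [0.679 0.139 0.058]
dust_cap 0.6 [298.9, 138.2, 319.6, 161.4] 319 [0.69  0.026 0.02 ]
spanner_17 0.77 [336.9, 140.7, 350.4, 203.4] 260 [ 0.634 -0.076  0.   ]
split_pin 0.48 [167.7, 213.3, 184.1, 226.8] 36 [0.491 0.432 0.   ]
scene [0.235 0.816 0.567] 355.105649849453
castle_nut 0.76 [271.6, 205.3, 290.7, 223.0] 237 [0.483 0.257 0.13 ]
castle_nut 0.67 [248.2, 209.9, 309.6, 251.2] 1788 [0.457 0.316 0.13 ]
hub 0.97 [246.9, 211.2, 311.0, 253.2] 1799 [0.484 0.258 0.08 ]
hub 0.44 [270.8, 206.1, 290.8, 221.0] 289 [0.513 0.193 0.08 ]
stub_axle 0.69 [250.6, 210.5, 309.2, 249.6] 1749 [0.518 0.18  0.012]
stub_axle 0.67 [236.9, 200.2, 318.0, 280.9] 3973 [0.501 0.218 0.012]
grease_tin 0.67 [217.0, 190.4, 244.7, 210.1] 405 [0.666 0.151 0.058]
grease_tin 0.4 [234.9, 199.7, 316.2, 282.0] 4054 [0.479 0.268 0.058]
dust_cap
[... 217 characters left out ...]
t_pos': array([-1.34898563e+00,  2.40564922e-01,  5.01585763e-03,  1.33522818e+00,
        4.07641097e-06,  1.57080105e+00]), 'joint_vel': array([ 5.91173632e-04, -2.30610156e-04,  2.03720737e-04,  2.76904130e-04,
        6.90841442e-04, -2.45369839e-06]), 'tau': array([ 2.64248938e-04, -3.72149456e+01,  2.52679414e+01,  8.66919399e-04,
        1.35476030e-04, -2.21883631e-07]), 'eef_pos': array([ 0.10999852, -0.48774631,  0.23133007]), 'tool_rot': array([9.93856564e-01, 1.10675785e-01, 3.08154847e-06, 9.25556209e-06]), 'ft_force': array([-0.07344057, -0.33496315, -0.72816079]), 'ft_torque': array([-0.0323551 , -0.01242481, -0.00235667]), 'grasp_force': 0.0, 'grip_width': 0.0856851959482709}
```

View crops.

Run:
```python
from h import *
a=cv2.imread("pics/top1.png");b=cv2.imread("pics/scene1.png")
f=800/512
def crop(im,x0,y0,x1,y1,s): return cv2.resize(im[int(y0*f):int(y1*f),int(x0*f):int(x1*f)],s,interpolation=cv2.INTER_CUBIC)
o=np.hstack([crop(a,202,180,282,260,(400,400)),crop(b,232,195,322,285,(400,400))])
cv2.imwrite("pics/c1.png",o)
```

```text
(no output)
```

View pics/top1.png

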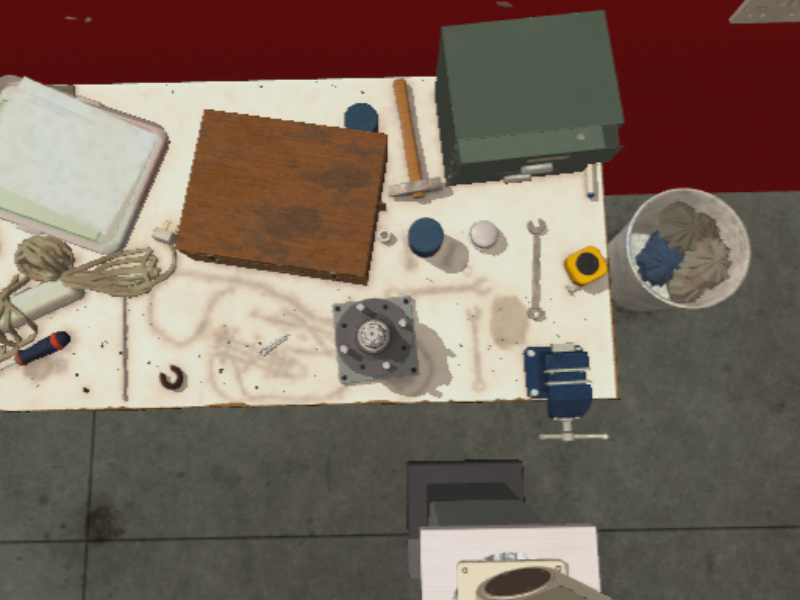

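View pics/c1.png

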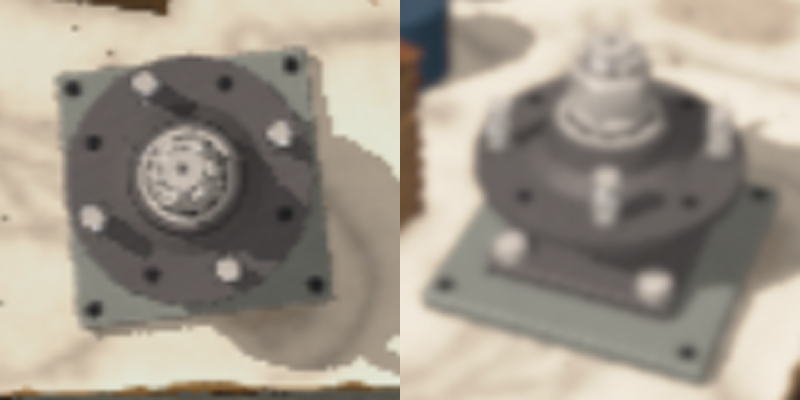

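Run:
```python
from h import *
c=camera("top")
g=lambda u,v,z: ray(c,202+u/5-.4,180+v/5-.4,z)
S=np.array([g(*p,.1) for p in[(145,83),(279,132),(229,269),(92,217)]])
print(S.round(4),S.mean(0).round(4),np.linalg.norm(S-S.mean(0),axis=1).round(4))
print([np.degrees(np.arctan2(*(s-S.mean(0))[[1,0]])).round(1) for s in S])
P=np.array([g(*p,.012) for p in[(73,89),(290,65),(316,285),(94,310)]])
print(P.mean(0).round(4)); 
for i in range(4):
    d=P[(i+1)%4]-P[i];print(np.linalg.norm(d).round(4),np.degrees(np.arctan2(d[1],d[0])).round(1))
print("spindle tip",g(183,170,.138).round(4))
for n,p in (("vise",(565,380)),("box",(365,283)),("tb",(470,180))): print(n,ray(c,p[0]*.64,p[1]*.64,.1).round(3))
```

```text
[[0.5461 0.2557 0.1   ]
 [0.5176 0.1829 0.1   ]
 [0.4441 0.2115 0.1   ]
 [0.4736 0.2853 0.1   ]] [0.4953 0.2339 0.1   ] [0.0553 0.0556 0.0559 0.0558]
[np.float64(23.3), np.float64(-66.4), np.float64(-156.5), np.float64(112.9)]
[0.4955 0.2337 0.012 ]
0.1295 -84.9
0.1302 -174.6
0.1301 95.2
0.1303 5.1
spindle tip [0.4949 0.2339 0.138 ]
vise [ 0.412 -0.094  0.1  ]
box [0.588 0.247 0.1  ]
tb [0.773 0.054 0.1  ]
```

Request:
drive_tool(increments=[[[0,0,20],[0,0,7],1],[[15,38,10],[0,0,7],1],[[15,38,10],[0,0,7],1],[[15,38,10],[0,0,7],1],[[15,38,10],[0,0,7],1],[[18,37,0],[0,0,7],1],[[18,37,0],[0,0,7],1],[[18,37,0],[0,0,7],1]])

```text
clock: 1.52
eef_pos: [0.2237, -0.2246, 0.2914]
tool_rot: [0.824, 0.566, 0.0, 0.001]
ft_force: [0.9, -0.5, -0.7]
grip_width: 0.0857
grasp_force: 0.0
```

Request:
drive_tool(increments=[[[20,35,0],[0,0,7],1],[[20,35,0],[0,0,7],1],[[20,35,0],[0,0,7],1],[[20,35,0],[0,0,7],1],[[20,35,0],[0,0,7],1],[[20,35,0],[0,0,7],1],[[20,35,0],[0,0,7],1],[[20,35,0],[0,0,7],1]])

```text
clock: 2.18
eef_pos: [0.384, 0.056, 0.2913]
tool_rot: [0.461, 0.887, 0.0, 0.001]
ft_force: [1.4, -1.3, 0.3]
grip_width: 0.0851
grasp_force: 0.0
```

Request:
drive_tool(increments=[[[20,35,0],[0,0,7],1],[[20,35,0],[0,0,7],1],[[20,35,0],[0,0,7],1],[[20,35,0],[0,0,7],1],[[20,35,0],[0,0,7],1],[[10,3,0],[0,0,7],1],[[0,0,0],[0,0,0],1],[[0,0,0],[0,0,0],1]])

```text
clock: 2.85
eef_pos: [0.4932, 0.232, 0.2901]
tool_rot: [0.117, 0.993, -0.001, -0.001]
ft_force: [-0.3, 0.5, -0.5]
grip_width: 0.0855
grasp_force: 0.0
```

Run:
```python
from h import *
o=get_obs();print(o["clock"],o["joint_pos"].round(3),o["eef_pos"],o["tool_rot"].round(3))
q=o["tool_rot"];print("psi",np.degrees(2*np.arctan2(q[1],q[0]))-90)
c=camera("wrist")
print((-c["view"][:3,:3].T@c["view"][:3,3]).round(3),proj(c,[.4954,.2338,.133]))
np.savez("w1.npz",**c)
s=silhouettes("castle_nut",c)
for r in s: print(r["conf"],r["bbox"])
u,v=proj(c,[.4954,.2338,.13]).astype(int)
im=c["image"][:,:,::-1]
cv2.imwrite("pics/w1.png",cv2.resize(im[max(0,v-100):v+100,max(0,u-130):u+130],None,fx=3,fy=3,interpolation=cv2.INTER_CUBIC)[:600,:800])
```

```text
2.85 [ 0.44   0.319  0.262  1.516 -0.     0.674] [0.49322184 0.23199113 0.29013237] [ 0.117  0.993 -0.001 -0.001]
psi 76.5905202936606
[0.425 0.248 0.433] [259.20139338 171.59279631]
0.73 [60.3, 217.4, 94.9, 283.1]
0.68 [241.1, 148.3, 280.7, 190.7]
0.61 [203.2, 101.9, 318.0, 212.4]
0.19 [154.8, 283.4, 178.4, 318.4]
```

View pics/w1.png

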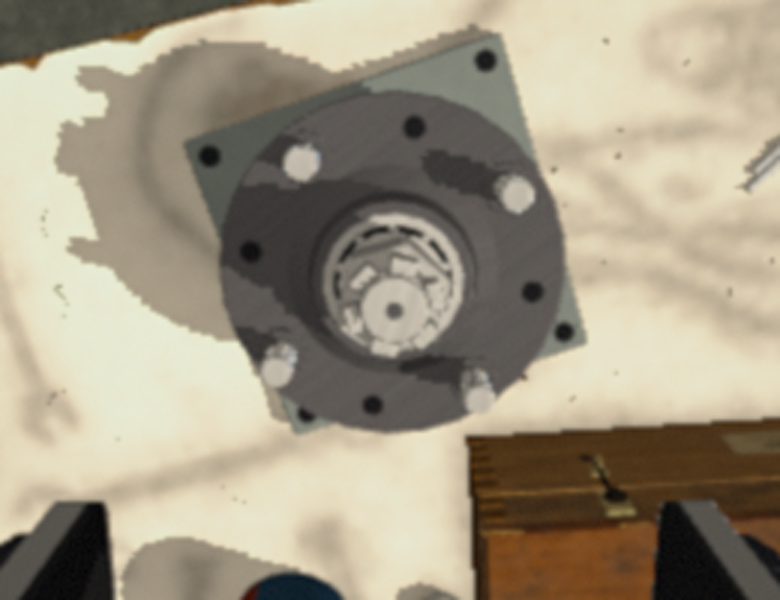

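Run:
```python
from h import *
c=dict(np.load("w1.npz"));im=c["image"][:,:,::-1].copy()
s=10
u,v=proj(c,[.4954,.2338,.115]);x0,y0=int(u)-28,int(v)-38
z=cv2.resize(im[y0:y0+60,x0:x0+56],None,fx=s,fy=s,interpolation=cv2.INTER_CUBIC)
def P(r,a,h): 
    q=proj(c,[.4954+r*np.cos(a),.2338+r*np.sin(a),h]);return tuple(int((q[i]-(x0,y0)[i]+.5)*s) for i in(0,1))
for r,h in((.012,.138),(.017,.1345)):
    for k in range(36): cv2.circle(z,P(r,k*np.pi/18,h),2,(0,0,255) if k else (0,255,0),-1)
# polar at crown top
A=np.radians(np.arange(0,360,1.));R=np.linspace(.0125,.017,12)
I=cv2.cvtColor(im,cv2.COLOR_BGR2GRAY).astype(np.float32)
pts=np.array([[proj(c,[.4954+r*np.cos(a),.2338+r*np.sin(a),.1345]) for a in A] for r in R],np.float32)
pol=cv2.remap(I,pts[...,0],pts[...,1],cv2.INTER_LINEAR)
m=pol.mean(0); print(m[::6].round(0)); print("fold60",m.reshape(6,60).mean(0)[::4].round(0))
cv2.imwrite("pics/w1z.png",z)
```

```text
[140. 146. 147. 155. 181. 182. 188. 186. 176. 149. 165. 179. 175. 184.
 182. 184. 183. 181. 142. 116. 142. 157. 174. 189. 179. 176. 176. 176.
 135. 119. 120. 117. 129. 161. 161. 158. 152. 159. 143. 117. 119. 111.
 102. 124. 148. 151. 158. 178. 183. 158. 131. 126. 119. 131. 172. 178.
 177. 179. 181. 159.]
fold60 [136. 139. 139. 141. 151. 164. 170. 172. 172. 172. 175. 175. 160. 142.
 134.]
```

View pics/w1z.png

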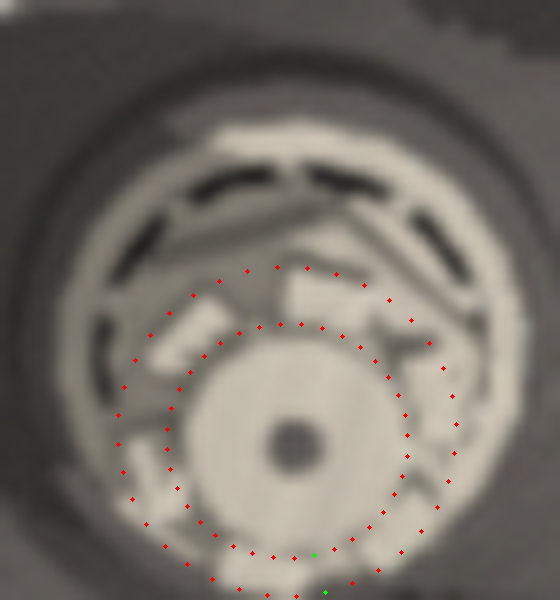

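Request:
drive_tool(increments=[[[2,0.5,0],[0,0,7],1],[[0,0,0],[0,0,7],1],[[0,0,0],[0,0,7],1],[[0,0,-20],[0,0,7],1],[[0,0,-20],[0,0,7],1],[[0,0,-20],[0,0,7],1],[[0,0,-20],[0,0,7],0.8],[[0,0,-20],[0,0,7],0.8]])

```text
clock: 3.62
eef_pos: [0.4949, 0.2309, 0.1912]
tool_rot: [-0.365, 0.931, 0.0, 0.001]
ft_force: [0.3, 0.0, 0.3]
grip_width: 0.0687
grasp_force: 0.0
```

Request:
drive_tool(increments=[[[0,0,0],[0,0,7],0.8],[[0,0,0],[0,0,7],0.8],[[0,0,0],[0,0,7],0.8],[[0,0,0],[0,0,7],0.8],[[0,0,0],[0,0,7],0.8],[[0,0,0],[0,0,7],0.8],[[0,0,0],[0,0,7],0.8],[[0,0,0],[0,0,0],0.8]])

```text
clock: 4.28
eef_pos: [0.495, 0.2311, 0.1919]
tool_rot: [0.717, -0.697, 0.0, -0.0]
ft_force: [-1.3, -0.5, 0.0]
grip_width: 0.0682
grasp_force: 0.0
```

```bash
cat >> h.py <<'E'
def st():
    o=get_obs();q=o["tool_rot"]
    print(round(o["clock"],2),"j",o["joint_pos"].round(2),"p",(o["eef_pos"]*1000).round(1),"psi",round(float(np.degrees(2*np.arctan2(q[1],q[0]))-90)%360,1),"F",o["ft_force"].round(1),"T",o["ft_torque"].round(2),"w",round(o["grip_width"]*1000,1),"g",o["grasp_force"])
E
python3 -c "
from h import *
st()"
```

```text
4.28 j [ 0.44  0.35  0.05  1.27 -0.   -1.16] p [495.  231.1 191.9] psi 181.6 F [-1.3 -0.5  0. ] T [-0.01  0.02 -0.04] w 68.2 g 0.0
```

Request:
drive_tool(increments=[[[0.7,2.5,-20],[0,0,0],0.8],[[0,0,-20],[0,0,0],0.8],[[0,0,-20],[0,0,0],0.8],[[0,0,-15],[0,0,0],0.8],[[0,0,-10],[0,0,0],0.8],[[0,0,-5],[0,0,0],0.8],[[0,0,0],[0,0,0],0.8],[[0,0,0],[0,0,0],0.8]])

```text
clock: 4.95
eef_pos: [0.4965, 0.2348, 0.1017]
tool_rot: [0.717, -0.697, 0.0, -0.0]
ft_force: [1.0, 0.7, 0.8]
grip_width: 0.0684
grasp_force: 0.0
```

```bash
python3 -c "
from h import *
st()
c=camera('scene');u,v=proj(c,[.4954,.2338,.11]).astype(int)
cv2.imwrite('pics/s2.png',cv2.resize(c['image'][v-50:v+50,u-60:u+60,::-1],None,fx=6,fy=6,interpolation=cv2.INTER_CUBIC))"
```

```text
4.95 j [ 0.44  0.42 -0.08  1.06 -0.   -1.16] p [496.5 234.8 101.7] psi 181.6 F [1.  0.7 0.8] T [-0.   -0.07 -0.03] w 68.4 g 0.0
```

View pics/s2.png

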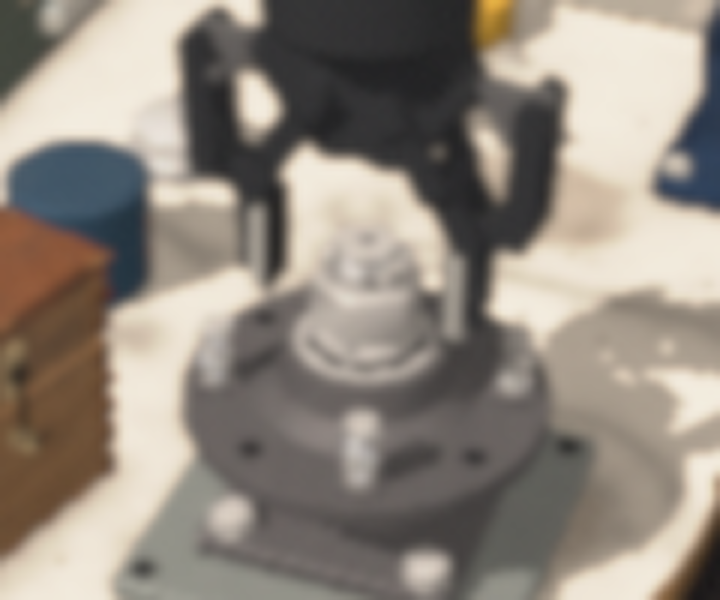

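The gripper straddles the nut (nut at 365,300), with its pads at 260 and 455, clear of the studs and box. I'm closing now.

Request:
drive_tool(increments=[[[0,0,0],[0,0,0],0],[[0,0,0],[0,0,0],0],[[0,0,0],[0,0,0],0],[[0,0,0],[0,0,0],0],[[0,0,0],[0,0,0],0],[[0,0,0],[0,0,0],0]])

```text
clock: 5.5
eef_pos: [0.495, 0.2351, 0.1021]
tool_rot: [0.718, -0.696, -0.001, 0.0]
ft_force: [-4.3, 0.1, 6.7]
grip_width: 0.0349
grasp_force: 60.8
```

```bash
python3 -c "
from h import *
st()"
```

```text
5.5 j [ 0.44  0.42 -0.09  1.06  0.   -1.16] p [495.  235.1 102.1] psi 181.7 F [-4.3  0.1  6.7] T [-0.03  1.1   0.09] w 34.9 g 60.76120569223349
```

Request:
drive_tool(increments=[[[0,0,0],[0,0,-3],0],[[0,0,0],[0,0,-6],0],[[0,0,0],[0,0,-6],0],[[0,0,0],[0,0,-6],0],[[0,0,0],[0,0,-6],0],[[0,0,0],[0,0,-6],0],[[0,0,0],[0,0,-6],0],[[0,0,0],[0,0,-6],0]])

```text
clock: 6.17
eef_pos: [0.495, 0.2352, 0.1018]
tool_rot: [-0.394, 0.919, 0.001, -0.001]
ft_force: [-3.6, 0.5, 4.5]
grip_width: 0.0347
grasp_force: 60.7
```

```bash
python3 -c "
from h import *
st()"
```

```text
6.17 j [ 0.44  0.42 -0.09  1.06  0.   -0.37] p [495.  235.2 101.8] psi 136.5 F [-3.6  0.5  4.5] T [0.02 0.87 0.15] w 34.7 g 60.74878879214339
```

Request:
drive_tool(increments=[[[0,0,0],[0,0,-6],0],[[0,0,-0.5],[0,0,-6],0],[[0,0,0],[0,0,-6],0],[[0,0,0],[0,0,-6],0],[[0,0,0],[0,0,-6],0],[[0,0,-0.5],[0,0,-6],0],[[0,0,0],[0,0,-6],0],[[0,0,0],[0,0,-6],0]])

```text
clock: 6.83
eef_pos: [0.4951, 0.2351, 0.1013]
tool_rot: [0.013, 1.0, 0.0, -0.001]
ft_force: [-5.1, -0.3, 6.9]
grip_width: 0.0351
grasp_force: 61.0
```

```bash
python3 -c "
from h import *
st()"
```

```text
6.83 j [ 0.44  0.42 -0.09  1.06  0.    0.47] p [495.1 235.1 101.3] psi 88.5 F [-5.1 -0.3  6.9] T [-0.14  1.08  0.19] w 35.1 g 61.02158766493176
```

Request:
drive_tool(increments=[[[0,0,0],[0,0,-6],0],[[0,0,0],[0,0,-6],0],[[0,0,0],[0,0,-6],0],[[0,0,0],[0,0,-6],0],[[0,0,0],[0,0,-6],0],[[0,0,0],[0,0,-6],0],[[0,0,0],[0,0,-6],0],[[0,0,0],[0,0,-5],0]])

```text
clock: 7.5
eef_pos: [0.4951, 0.2351, 0.101]
tool_rot: [0.411, 0.912, 0.0, -0.001]
ft_force: [-4.3, -0.1, 5.6]
grip_width: 0.0348
grasp_force: 60.8
```

```bash
python3 -c "
from h import *
st()"
```

```text
7.5 j [ 0.44  0.42 -0.09  1.06  0.    1.29] p [495.1 235.1 101. ] psi 41.5 F [-4.3 -0.1  5.6] T [-0.05  0.82  0.18] w 34.8 g 60.757070451014386
```

Request:
drive_tool(increments=[[[0,0,0],[0,0,-2],0],[[0,0,0],[0,0,-2],0],[[0,0,0],[0,0,-2],0],[[0,0,0],[0,0,-2],0],[[0,0,0],[0,0,-2],0]])

```text
clock: 7.92
eef_pos: [0.4951, 0.2351, 0.1009]
tool_rot: [0.487, 0.873, -0.0, -0.001]
ft_force: [-3.9, -0.5, 5.4]
grip_width: 0.035
grasp_force: 60.7
```

```bash
python3 -c "
from h import *
st()"
```

```text
7.92 j [ 0.44  0.42 -0.09  1.06  0.    1.46] p [495.1 235.1 100.9] psi 31.7 F [-3.9 -0.5  5.4] T [-0.09  0.81  0.15] w 35.0 g 60.708930598289896
```

Request:
drive_tool(increments=[[[0,0,0],[0,0,-5],0],[[0,0,0],[0,0,-5],0],[[0,0,0],[0,0,-5],0],[[0,0,0],[0,0,-5],0],[[0,0,0],[0,0,-2],0],[[0,0,0],[0,0,-2],0],[[0,0,0],[0,0,-1],0]])

```text
clock: 8.5
eef_pos: [0.4951, 0.235, 0.1007]
tool_rot: [0.665, 0.747, -0.0, -0.001]
ft_force: [-5.3, -0.9, 6.2]
grip_width: 0.0345
grasp_force: 60.8
```

```bash
python3 -c "
from h import *
st()"
```

```text
8.5 j [ 0.44  0.42 -0.09  1.06  0.    1.9 ] p [495.1 235.  100.7] psi 6.7 F [-5.3 -0.9  6.2] T [-0.11  0.96  0.17] w 34.5 g 60.790866822821954
```

Request:
drive_tool(increments=[[[0,0,0],[0,0,-1.5],0],[[0,0,0],[0,0,-1.5],0]])

```text
clock: 8.67
eef_pos: [0.4951, 0.235, 0.1007]
tool_rot: [0.684, 0.73, -0.0, -0.001]
ft_force: [-5.2, -1.1, 5.6]
grip_width: 0.0349
grasp_force: 61.0
```

```bash
python3 -c "
from h import *
st()"
```

```text
8.67 j [ 0.44  0.42 -0.09  1.06  0.    1.95] p [495.1 235.  100.7] psi 3.7 F [-5.2 -1.1  5.6] T [-0.08  0.89  0.29] w 34.9 g 60.994514649338086
```

Request:
drive_tool(increments=[[[0,0,0],[0,0,-1],0],[[0,0,0],[0,0,-1],0],[[0,0,0],[0,0,0],0]])

```text
clock: 8.92
eef_pos: [0.4951, 0.235, 0.1007]
tool_rot: [0.695, 0.719, -0.0, -0.0]
ft_force: [-4.3, -0.7, 6.4]
grip_width: 0.0352
grasp_force: 63.7
```

```bash
python3 -c "
from h import *
st()"
```

```text
8.92 j [ 0.44  0.42 -0.09  1.06  0.    1.98] p [495.1 235.  100.7] psi 2.0 F [-4.3 -0.7  6.4] T [-0.26  0.92  1.45] w 35.2 g 63.73849242925644
```

Request:
drive_tool(increments=[[[0,0,0],[0,0,0],0],[[0,0,0],[0,0,0],0.8],[[0,0,0],[0,0,0],0.8],[[0,0,0],[0,0,0],0.8],[[0,0,0],[0,0,0],0.8],[[0,0,15],[0,0,0],0.8],[[0,0,20],[0,0,-7],0.8],[[0,0,20],[0,0,-7],0.8]])

```text
clock: 9.58
eef_pos: [0.4958, 0.2345, 0.1548]
tool_rot: [0.781, 0.625, -0.001, -0.0]
ft_force: [-0.4, 0.3, 0.2]
grip_width: 0.0683
grasp_force: 0.0
```

Request:
drive_tool(increments=[[[-5,-2,5],[0,0,-7],0.5],[[-10,-5,0],[0,0,-7],0.5],[[-12,-5,0],[0,0,-7],0.5],[[-12,-5,0],[0,0,-7],0.5],[[-12,-5,0],[0,0,-7],0.5],[[0,0,0],[0,0,-7],0.5],[[0,0,0],[0,0,0],0.5],[[0,0,0],[0,0,0],0.5]])

```text
clock: 10.25
eef_pos: [0.4456, 0.2129, 0.1601]
tool_rot: [0.951, 0.308, 0.0, -0.0]
ft_force: [-0.1, 0.0, 0.0]
grip_width: 0.0425
grasp_force: 0.0
```

```bash
python3 -c "
from h import *
st()
c=camera('wrist')
np.savez('w2.npz',**c)
im=c['image'][:,:,::-1].copy()
for p in ([.444,.2115,.1],[.4954,.2338,.138]):
    q=proj(c,p);print(q);cv2.circle(im,tuple(int(x) for x in q),2,(0,0,255),-1)
cv2.imwrite('pics/w2.png',cv2.resize(im,(800,600)))"
```

```text
10.25 j [ 0.45  0.27 -0.14  1.15 -0.    2.96] p [445.6 212.9 160.1] psi 305.9 F [-0.1  0.   0. ] T [0.03 0.01 0.03] w 42.5 g 0.0
[254.86617805 205.96803331]
[276.86759002 134.0170739 ]
```

View pics/w2.png

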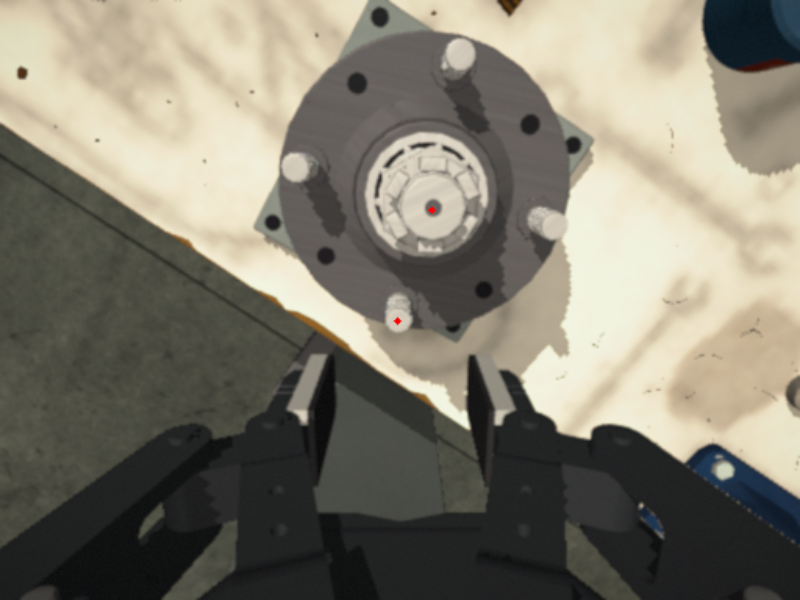

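Request:
drive_tool(increments=[[[-1,-1,-20],[0,0,0],0.5],[[0,0,-20],[0,0,0],0.5],[[0,0,-20],[0,0,0],0.5],[[0,0,-12],[0,0,0],0.5],[[0,0,-6],[0,0,0],0.25],[[0,0,0],[0,0,0],0.25],[[0,0,0],[0,0,0],0.25],[[0,0,0],[0,0,0],0.25]])

```text
clock: 10.97
eef_pos: [0.4451, 0.2122, 0.0828]
tool_rot: [0.952, 0.307, 0.001, -0.0]
ft_force: [-0.2, -0.1, -0.2]
grip_width: 0.0211
grasp_force: 0.0
```

```bash
python3 -c "
from h import *
st()
t=np.radians(-156.5+5*np.arange(22));p=56*np.c_[np.cos(t),np.sin(t)]
print(np.diff(p,axis=0).round(1).tolist())"
```

```text
10.97 j [ 0.44  0.34 -0.26  0.96 -0.    2.96] p [445.1 212.2  82.8] psi 305.7 F [-0.2 -0.1 -0.2] T [-0.02 -0.03 -0.07] w 21.1 g 0.0
[[2.1, -4.4], [2.5, -4.2], [2.9, -4.0], [3.2, -3.7], [3.5, -3.4], [3.8, -3.1], [4.1, -2.7], [4.3, -2.4], [4.5, -2.0], [4.6, -1.6], [4.7, -1.2], [4.8, -0.8], [4.9, -0.3], [4.9, 0.1], [4.9, 0.5], [4.8, 0.9], [4.7, 1.3], [4.6, 1.8], [4.4, 2.1], [4.2, 2.5], [4.0, 2.9]]
```

Request:
drive_tool(increments=[[[2.1,-4.4,0],[0,0,5],0.25],[[2.5,-4.2,0],[0,0,5],0.25],[[2.9,-4,0],[0,0,5],0.25],[[3.2,-3.7,0],[0,0,5],0.25],[[3.5,-3.4,0],[0,0,5],0.25],[[3.8,-3.1,0],[0,0,5],0.25],[[4.1,-2.7,0],[0,0,5],0.25],[[4.3,-2.4,0],[0,0,5],0.25]])

```text
clock: 11.63
eef_pos: [0.4711, 0.1849, 0.0832]
tool_rot: [0.788, 0.616, 0.001, -0.001]
ft_force: [-1.8, 1.5, -0.6]
grip_width: 0.021
grasp_force: 1.0
```

```bash
python3 -c "
from h import *
st()"
```

```text
11.63 j [ 0.37  0.37 -0.23  0.97  0.    2.19] p [471.1 184.9  83.2] psi 346.0 F [-1.8  1.5 -0.6] T [ 0.39  0.29 -0.02] w 21.0 g 0.9786819666624069
```

Request:
drive_tool(increments=[[[4.5,-2,0],[0,0,5],0.25],[[4.6,-1.6,0],[0,0,5],0.25],[[4.7,-1.2,0],[0,0,5],0.25],[[4.8,-0.8,0],[0,0,5],0.25],[[4.9,-0.3,0],[0,0,5],0.25],[[4.9,0.1,0],[0,0,5],0.25],[[4.9,0.5,0],[0,0,5],0.25],[[4.8,0.9,0],[0,0,5],0.25]])

```text
clock: 12.3
eef_pos: [0.5086, 0.1799, 0.0829]
tool_rot: [0.53, 0.848, 0.0, -0.0]
ft_force: [-2.8, 0.3, 0.6]
grip_width: 0.0216
grasp_force: 1.0
```

Request:
drive_tool(increments=[[[4.7,1.3,0],[0,0,5],0.25],[[4.6,1.8,0],[0,0,5],0.25],[[4.4,2.1,0],[0,0,5],0.25],[[4.2,2.5,0],[0,0,5],0.25],[[0,0,0],[0,0,0],0.25],[[0,0,0],[0,0,0],0.25],[[0,0,0],[0,0,0],0.25]])

```text
clock: 12.88
eef_pos: [0.527, 0.1873, 0.0826]
tool_rot: [0.378, 0.926, 0.0, 0.001]
ft_force: [-0.7, 0.0, -0.6]
grip_width: 0.0213
grasp_force: 0.0
```

```bash
python3 -c "
from h import *
st()"
```

```text
12.88 j [ 0.34  0.46 -0.08  1.03 -0.    1.12] p [527.  187.3  82.6] psi 45.6 F [-0.7  0.  -0.6] T [0.02 0.   0.03] w 21.3 g 0.0
```

Request:
drive_tool(increments=[[[0,0,0],[0,0,0],0.4],[[0,0,15],[0,0,0],0.4],[[0,0,25],[0,0,0],0.4],[[0,0,30],[0,0,0],0.8],[[0,0,20],[0,0,-6],0.8],[[-10,15,0],[0,0,-7],0.8],[[-10,15,0],[0,0,-7],0.8],[[-11,16,0],[0,0,-7],0.8]])

```text
clock: 13.55
eef_pos: [0.4958, 0.2334, 0.1729]
tool_rot: [0.586, 0.81, 0.001, 0.001]
ft_force: [0.2, -0.6, 0.1]
grip_width: 0.0684
grasp_force: 0.0
```

Request:
drive_tool(increments=[[[0,0,0],[0,0,-7],0.8],[[0,0,0],[0,0,-6],0.8],[[0,0,0],[0,0,0],0.8],[[0,0,0],[0,0,0],0.8]])

```text
clock: 13.88
eef_pos: [0.4955, 0.2332, 0.1721]
tool_rot: [0.67, 0.742, 0.0, 0.0]
ft_force: [0.2, -0.8, -0.2]
grip_width: 0.0686
grasp_force: 0.0
```

```bash
python3 -c "
from h import *
st()
c=camera('top')
np.savez('t3.npz',**c)
d=camera('wrist')
im=d['image'][:,:,::-1].copy()
for a in np.radians(np.arange(5.3,365,60)):
    q=proj(d,[.4954+.017*np.cos(a),.2338+.017*np.sin(a),.133]);cv2.circle(im,tuple(int(x) for x in q),1,(0,0,255),-1)
for a in np.radians(np.arange(-61.5,280,90)):
    q=proj(d,[.4954+.056*np.cos(a),.2338+.056*np.sin(a),.1]);cv2.circle(im,tuple(int(x) for x in q),2,(0,255,0),-1)
cv2.imwrite('pics/w3.png',cv2.resize(im,(800,600),interpolation=cv2.INTER_CUBIC))"
```

```text
13.88 j [ 0.44  0.37  0.02  1.23 -0.    1.91] p [495.5 233.2 172.1] psi 5.8 F [ 0.2 -0.8 -0.2] T [-0.05 -0.02 -0.01] w 68.6 g 0.0
```

View pics/w3.png

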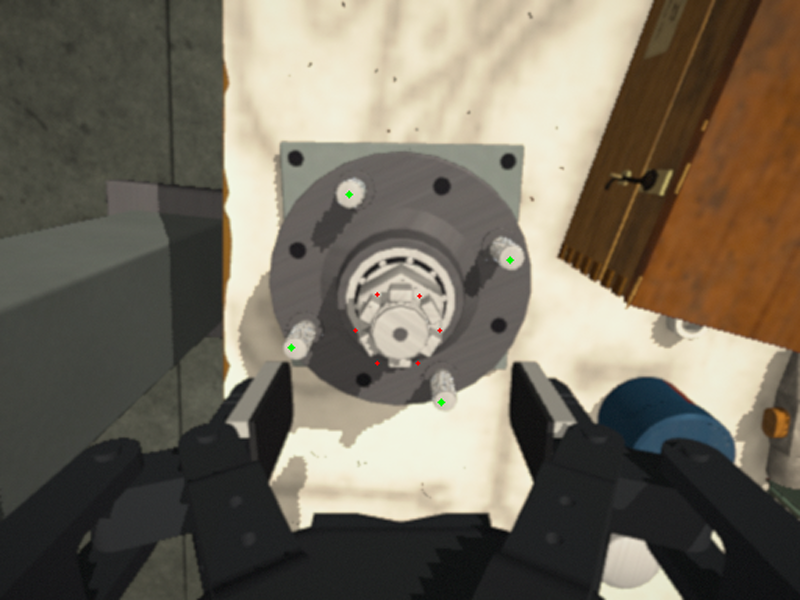

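The studs sit on the green marks, so the hub has turned about 95°. The nut's slots sit on the red marks (around 400,330), so it's still bottomed. Next I regrip the nut and back it off.

Request:
drive_tool(increments=[[[0,0.5,-20],[0,0,0],0.8],[[0,0,-20],[0,0,0],0.8],[[0,0,-16],[0,0,0],0.8],[[0,0,-10],[0,0,0],0.8],[[0,0,-5],[0,0,0],0.8],[[0,0,0],[0,0,0],0.8],[[0,0,0],[0,0,0],0],[[0,0,0],[0,0,0],0]])

```text
clock: 14.65
eef_pos: [0.4964, 0.2341, 0.102]
tool_rot: [0.671, 0.741, 0.001, 0.0]
ft_force: [0.0, -0.2, -0.1]
grip_width: 0.0455
grasp_force: 0.0
```

Request:
drive_tool(increments=[[[0,0,0],[0,0,0],0],[[0,0,0],[0,0,0],0],[[0,0,0],[0,0,0],0],[[0,0,0],[0,0,0],0],[[0,0,0],[0,0,0],0]])

```text
clock: 15.07
eef_pos: [0.4952, 0.234, 0.1025]
tool_rot: [0.671, 0.741, 0.0, -0.0]
ft_force: [-3.3, 0.1, 4.6]
grip_width: 0.0344
grasp_force: 61.2
```

```bash
python3 -c "
from h import *
st()"
```

```text
15.07 j [ 0.44  0.42 -0.09  1.06  0.    1.91] p [495.2 234.  102.5] psi 5.7 F [-3.3  0.1  4.6] T [-0.15  0.86 -0.15] w 34.4 g 61.18942571687512
```

Request:
drive_tool(increments=[[[0,0,0],[0,0,3],0],[[0,0,0],[0,0,6],0],[[0,0,0],[0,0,6],0],[[0,0,0],[0,0,6],0],[[0,0,0],[0,0,6],0],[[0,0,0],[0,0,6],0],[[0,0,0],[0,0,6],0],[[0,0,0],[0,0,6],0]])

```text
clock: 15.73
eef_pos: [0.4959, 0.2344, 0.1028]
tool_rot: [0.334, 0.943, 0.001, 0.001]
ft_force: [-2.6, -0.4, 6.8]
grip_width: 0.035
grasp_force: 61.3
```

Request:
drive_tool(increments=[[[0,0,0.5],[0,0,6],0],[[0,0,0],[0,0,6],0],[[0,0,0],[0,0,6],0],[[0,0,0],[0,0,6],0],[[0,0,0],[0,0,6],0],[[0,0,0],[0,0,6],0],[[0,0,0],[0,0,6],0],[[0,0,0],[0,0,3],0]])

```text
clock: 16.4
eef_pos: [0.4962, 0.2352, 0.1032]
tool_rot: [-0.052, 0.999, 0.002, 0.001]
ft_force: [-0.7, 3.0, 4.0]
grip_width: 0.0347
grasp_force: 61.1
```

Request:
drive_tool(increments=[[[0,0,0],[0,0,0],0],[[0,0,0],[0,0,0],0],[[0,0,0],[0,0,0],0],[[0,0,0],[0,0,0],0]])

```text
clock: 16.73
eef_pos: [0.4962, 0.2351, 0.1032]
tool_rot: [-0.05, 0.999, 0.001, 0.001]
ft_force: [-2.8, 2.9, 6.8]
grip_width: 0.0344
grasp_force: 61.2
```

```bash
python3 -c "
from h import *
st()
c=camera('wrist');u,v=proj(c,[.4954,.2338,.12]).astype(int)
im=c['image'][:,:,::-1].copy()
cv2.imwrite('pics/w4.png',cv2.resize(im[v-60:v+60,u-80:u+80],(800,600),interpolation=cv2.INTER_CUBIC))"
```

```text
16.73 j [ 0.44  0.42 -0.09  1.06  0.    0.34] p [496.2 235.1 103.2] psi 95.7 F [-2.8  2.9  6.8] T [0.5  0.51 0.21] w 34.4 g 61.18971269053873
```

View pics/w4.png

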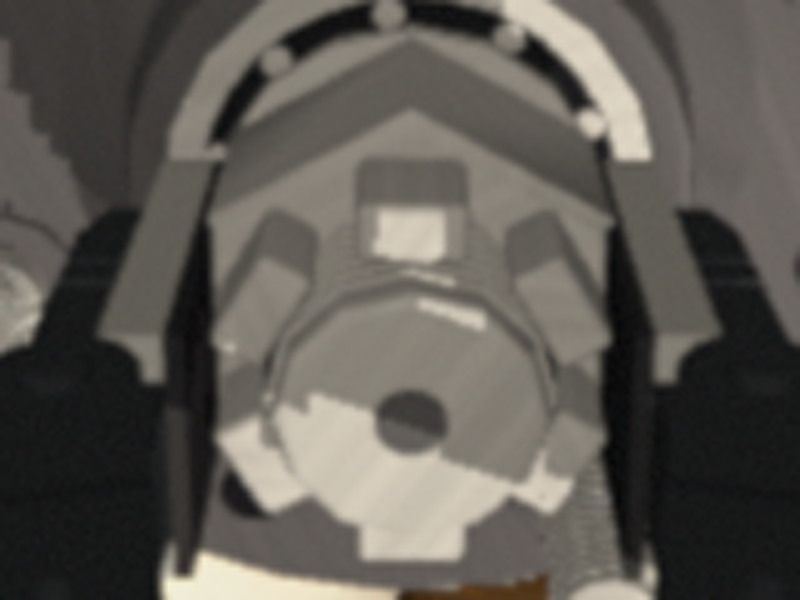

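The pads hold the nut square on its flats (left at 190, right at 630), at ψ = 95.7° against a target of 95.3°.

```bash
python3 -c "
from h import *
print(job_done())"
```

```text
the job is handed in; nothing more can be done
None
```

I handed the job in at about 17 s on the robot's clock. The nut was bottomed, the hub turned about 95° by a stud with the nut still down, and the nut backed off about 90°. The gripper still holds the nut at about 61 N and nothing lying around was touched; the hand-in gave no verdict, so these figures are from my own readings.

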